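# Swing the pivoting serving board home and lock it

### The job

Swing the wooden serving board round its corner pin until it meets the rubber buffer and keep it pressed there for a good second with about 10 newtons (more than 18 would ruin the buffer). Then let go of it and gently turn the brass button fully across the board's edge so that it cannot swing back. The tumbler stays standing on the board throughout, and nothing else on the worktop is disturbed.

Things in the scene. Friction and masses are not known exactly. Their poses are not given: they have to be found in the camera images.
- fitting: Fixed brass pivot pin and, rigidly placed to it, the post of the turn button. Origin: the pin's axis at worktop level, z up; its x axis is the board's nominal home heading. The pin (13 mm) passes through the board and ends in a 30 mm washer and screw head, top 28 mm above the worktop. The button's post: x 222, y -50 mm.
- bracket: Fixed brass bracket, 50 x 60 mm foot, 34 mm high; origin under its foot's centre, at x 130, y 167 mm of the fitting, same axes. Its rubber buffer (18 mm wide, 12 mm up) points to -y; its free end lies 67 to 77 mm from the origin, set by a screw and not measured: the home heading is only known to 0.04 rad. It is sprung, 6 N per mm, hard after 6 mm.
- board: Loose wooden board 200 x 120 x 18 mm, 0.35 to 0.7 kg, flat on the worktop, the pin in a hole near a corner. Origin: hole axis at the underside; spans x -25..175, y -25..95 mm, z up. Starts 0.7 to 1.05 rad clockwise of home; swing it anticlockwise (from above) by pushing its -y edge near x 150. Friction takes 1 to 4 N there on top of the force on the buffer, which its +y edge meets at x 130.
- button (a joint): Brass turn button, rad. 0: points along the fitting's -y (open); grows clockwise (from above) to its end stop at 1.6; at 1.57 it points along the fitting's -x, in front of the board's -y edge. Starts at 0.2 to 0.45, stiff: about 1.2 N at its peg, stays where left. Bar 14 mm wide, 7 to 19 mm above the worktop, 63 mm long from its axis; the board blocks it unless home.
- button_peg (a point): Point on the upright peg at the end of the turn button, 52 mm from the button's axis, 40 mm above the worktop. The peg is 10 mm thick with a black cap 14 mm thick, cap 41 to 53 mm above the worktop; push it or pinch it from above.
- tumbler: Glass tumbler with ice, 73 mm wide, 100 mm high, standing loose on the board near its middle towards the pin. Origin: centre of its underside; z up.
- corkscrew: Bystander: metal wing corkscrew, 44 x 72 x 146 mm, standing on the left. Origin: centre of its underside.
- jigger: Bystander: brass-coloured double measure, 47 mm wide, 101 mm high, on the left. Origin: centre of its underside.
- decanter: Bystander: round stoppered glass decanter, 128 mm wide, 253 mm high, on the left. Origin: centre of its underside.
Things that resemble listed ones, but are neither listed nor needed, are in the scene too. What is shaped like the bracket but turquoise is not meant.

How it is judged:
On the way, in this order (a step that is already met when the one before it is completed fails the run):
1. the board has been swung round and presses on the buffer with 5 to 18 N for 0.6 s, the button still open (contact force between board and bracket above 5 N and angle between the x axis of board and the x axis of fitting, either way round below 0.07 rad and value of joint button below 0.6 rad), for 0.6 s.
2. the button is turned across the board's edge (value of joint button above 1.4 rad), for 0.2 s.
At the end, for the whole second after the job is handed in: The board lies flat at its home heading (within 0.07 rad of the fitting's x axis) and at rest, the button is turned across its edge (past 1.4 rad), and the tumbler stands upright on the board, at rest (value of joint button above 1.4 rad and angle between the x axis of board and the x axis of fitting, either way round below 0.07 rad and height (world z) of board below 0.004 m and linear speed of each of board, tumbler below 0.01 m/s and angle between tumbler's own z axis and vertical below 0.1 rad and z of tumbler in the frame of board above 0.013 m); the robot touches nothing.
It fails at once if the board is forced against the buffer with more than 18 N (contact force between board and bracket above 18 N).
It fails at once if the robot pushes the board or the fitting with more than 25 N (contact force between any of the arm, the fingers and board above 25 N or contact force between any of the arm, the fingers and fitting above 25 N or contact force between the arm and bracket above 25 N).
It fails at once if the tumbler tips or leaves the board (angle between tumbler's own z axis and vertical above 0.35 rad or z of tumbler in the frame of board below 0.005 m).
It fails at once if a bystander is moved (distance of any of corkscrew, jigger, decanter from where it was at the start of the episode above 0.03 m).
It also fails if it takes over 72 s, if anything falls off the work surface, if the arm or the gripper's body presses on something with over 40 N, if the wrist force passes 120 N, or if a joint passes its speed limit or range.

### The arm

A 6-joint arm with a two-finger parallel gripper is mounted at the origin on a cart in front of the work surface, level with it; the furniture and walls round the work are solid. World frame = base frame: x ahead of the robot, y to its left, z up, the work surface at z = 0. Lengths are in m, angles in rad, forces in N, time in s.
With the tool pointing down it reaches from about 0.275 to 0.85 m from the base axis. Payload 19 kg.
Tool frame: the origin (TCP) lies at the centre of the arm's flange, where the gripper is bolted on; the fingertips stand 173 mm ahead of it and the grasp point (between the pads) lies 155 mm ahead of it; z points along the fingers, y is the line along which they close (so a half turn about z gives the same grasp; the last joint's range is limited). The gripper opens to 85 mm and grips with 20 to 120 N. Pads are 22 mm wide; open, the fingers measure 114 mm over their backs; the gripper's body (76 mm by 85 mm) begins 54 mm behind the grasp point. The pads swing forward as they close: fully open they stand 13 mm farther back than shut.
Start: joints at [1.083, 0.15, 1.437, -0, 1.554, -0.134], TCP at [0.199, 0.539, 0.405] pointing down, gripper open.
Joint ranges: [-2.8, 2.8], [-0.68, 2.1], [0.12, 2.68], [-1.39, 4.53], [0.16, 2.79], [-2.81, 2.81]. Speed limits (rad/s): [1.89, 1.89, 2.22, 3.01, 3.01, 3.01].

### API

Orientations are given as a unit quaternion [w, x, y, z].
In Python, from bench import r gives the robot as it stands.
- The arm moves only by the shell command python3 -m handwheel 'ROWS'. ROWS is JSON, one flat list of numbers, 5 for each row, row after row: the shift along the tool's x, y, z in mm, then the turn about the tool's z in rad, then the finger opening in mm, from 0 to 85.4. A call has 1 to 8 rows; each row shifts and turns the commanded pose from where the row before left it, along the tool's axes as they then stand; what a row does not reach is not made up. A row lasts 1/8 s, in which the tool goes at most 62.5 mm and 10.7 degrees, less where a joint would pass 70% of its speed; a pose out of reach is approached as far as the arm can. A call is refused whole if a number of a shift passes 62.5 or a number of a turn 0.188, either way. A call with a gripper value outside its range is refused whole. The fingers move at their own pace and stop on an object; the grip force is fixed at half the most. Time passes only in rows, so rows that do not move let the fingers close. It gives the time, the measured TCP pose, the force, the opening and the grip force at its end, in the units of the state.
- r.get_state(): the state, without advancing time (a new reading comes with each control period).
- r.grab_frame(name): name is "side" or "top"; returns the picture (384x512x3 uint8, red, green, blue); there is no depth.
- r.calibration(name): a dict with "fx", "fy", "cx", "cy" (pixels), "origin" and "rotation" of the camera in the world. Camera axes: x right, y down, z forward; pixel columns grow to the right and rows downward; lengths in m; the calibration is good to about 2 mm. A picture is of the moment at which its call begins. calibration takes no time and is no camera call.
- r.close_job(): hands the job in; it is judged then, once.
The state is a dict: "time_s": time; "joints": joint angles; "dq": joint speeds; "joint_torque": joint torques, N m; "position": TCP position; "eef_rot": TCP orientation; "ft_force": force on the tool from outside, world axes, zero at the start; "torque": the same for the moment, N m; "gripper_width": finger opening in m; "gripper_force": force on a finger pad.
Only numpy, scipy, OpenCV 4.12 (cv2) and the standard library are available. Lean on these libraries where they do the work, as an engineer would, in place of code of your own. Each camera call takes 0.05 s, during which the arm holds its last target. There are 200 camera calls.

## Working session

There is one attempt and no reset: what is moved stays moved. The work goes in short steps, Python scripts to look and compute and a shell command to move; the robot and the scene stay as the last step left them, time stands still between calls to the robot, and variables do not carry over. Pictures are saved under pics/ and viewed, at most 10 in all, crops included, and the job is handed in when it is done.

```bash
mkdir -p pics; python3 - <<'E'
from bench import r
import cv2
for n in ("side","top"):
    cv2.imwrite(f"pics/{n}0.png",cv2.resize(r.grab_frame(n)[:,:,::-1],(800,600),interpolation=cv2.INTER_CUBIC))
    print(n,r.calibration(n))
s=r.get_state();print(s)
E
```

```text
side {'fx': 469.53025658003384, 'fy': 469.53025658003384, 'cx': 257.968004539257, 'cy': 199.3829142604382, 'origin': array([ 0.04665051, -0.85988207,  1.27092759]), 'rotation': array([-0.29678212,  0.91431559, -0.26287463,  0.08273031])}
top {'fx': 470.85361329170985, 'fy': 470.85361329170985, 'cx': 253.1787364012336, 'cy': 189.82895435124541, 'origin': array([ 0.39051089, -0.09466548,  1.36957458]), 'rotation': array([-0.04106959,  0.71522317, -0.6965975 ,  0.03900025])}
{'time_s': 0.1, 'joints': array([ 1.08303754e+00,  1.50903695e-01,  1.43792660e+00,  2.84218076e-05,
        1.55376786e+00, -1.34019635e-01]), 'dq': array([-1.17407901e-04,  1.25678474e-03,  2.85975934e-05, -2.66210652e-04,
        8.45979641e-04,  2.22956526e-03]), 'joint_torque': array([ 5.17770633e-03, -7.14383125e+01, -5.71791244e+01, -3.66010099e-04,
        6.99177501e-03,  8.20670925e-05]), 'position': array([0.19919623, 0.53936368, 0.40417423]), 'eef_rot': array([-1.67321459e-04,  1.75949075e-01,  9.84399142e-01, -4.74302511e-04]), 'ft_force': array([-0.0480171 ,  0.11643996,  0.59931484]), 'torque': array([ 0.01199794, -0.02252026,  0.00904413]), 'gripper_force': 0.0, 'gripper_width': 0.08512390037348481}
```

View pics/top0.png

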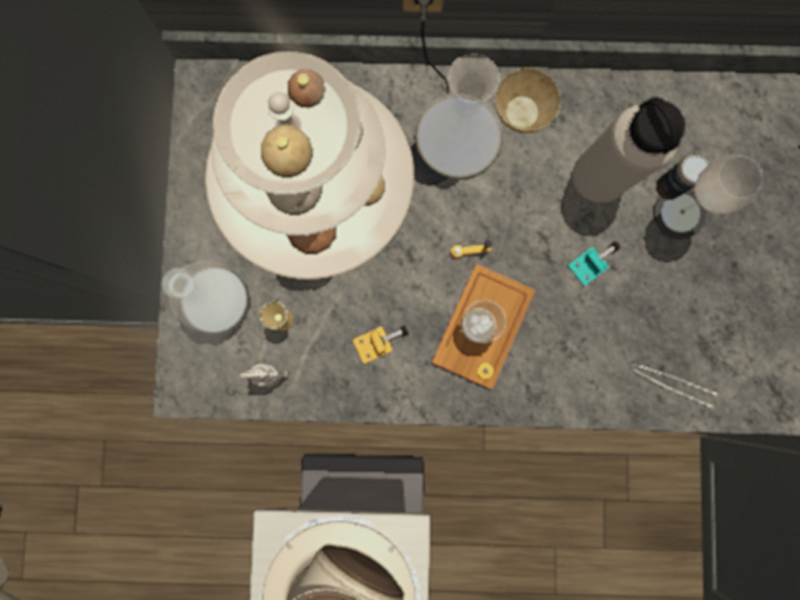

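View pics/side0.png

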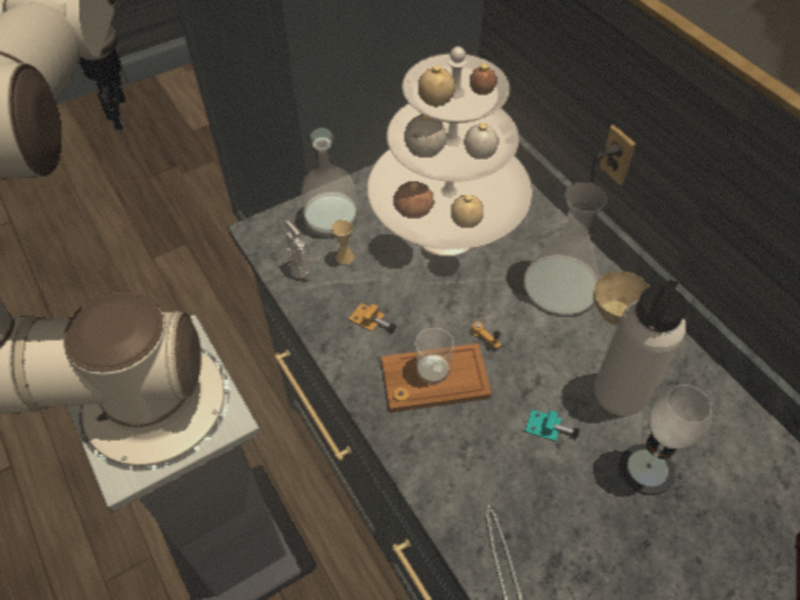

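The top view (800x600) shows the pin at about (486,371), the board running up-right of it, the brass bracket at (373,345), the button post at (457,251) and its peg at (488,249). The side view agrees with this. Next I'll enlarge for exact pixels.

```bash
cat > h.py <<'E'
import numpy as np
from bench import r
from scipy.spatial.transform import Rotation as R
def ray(n,u,v,z):
    c=r.calibration(n);q=c['rotation'];M=R.from_quat([q[1],q[2],q[3],q[0]]).as_matrix()
    d=M@np.array([(u-c['cx'])/c['fx'],(v-c['cy'])/c['fy'],1]);o=c['origin']
    return o+d*(z-o[2])/d[2]
def proj(n,p):
    c=r.calibration(n);q=c['rotation'];M=R.from_quat([q[1],q[2],q[3],q[0]]).as_matrix()
    k=M.T@(np.array(p)-c['origin']);return np.array([k[0]/k[2]*c['fx']+c['cx'],k[1]/k[2]*c['fy']+c['cy']])
E
python3 - <<'E'
import cv2
from h import *
im=r.grab_frame("top")[:,:,::-1]
cv2.imwrite("pics/topc.png",cv2.resize(im[150:255,220:353],None,fx=6,fy=5.7142857*1.05,interpolation=cv2.INTER_CUBIC) if 0 else cv2.resize(im[152:252,220:353],None,fx=6,fy=6,interpolation=cv2.INTER_CUBIC))
E
```

```text
(no output)
```

View pics/topc.png

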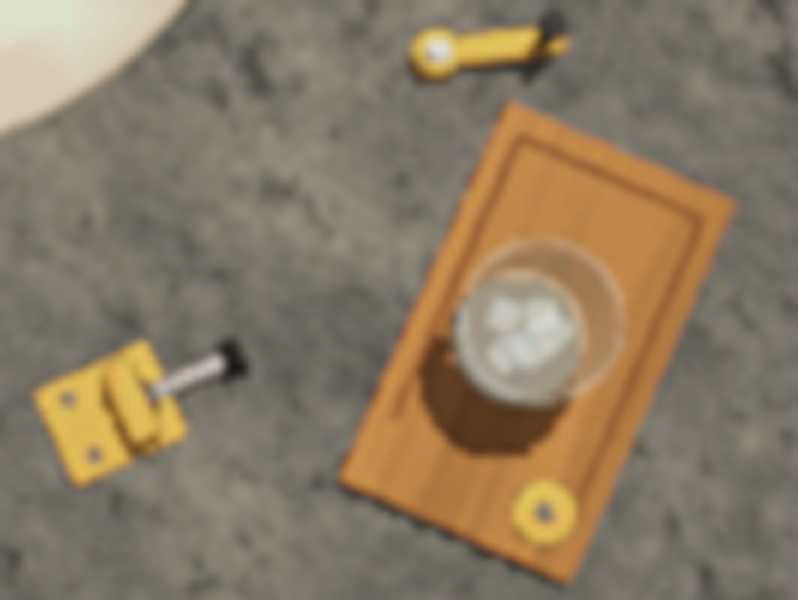

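The crop (6x, origin 220,152) shows the pin washer at (544,513), the post at (437,51) and the peg cap at (552,27). The board corners are (510,101), (737,206), (568,584) and (341,484). The foot corners are (35,393), (148,340), (188,435) and (82,487), and the buffer tip is (237,358).

```bash
cat > fit.py <<'E'
from h import *
from scipy.optimize import least_squares
W=lambda u,v,z: ray("top",(u+.5)/6+219.5,(v+.5)/6+151.5,z)
pin=W(544,513,.028);post=W(437,51,.02);peg=W(552,27,.053)
foot=np.mean([W(*p,.005) for p in [(35,393),(148,340),(188,435),(82,487)]],0)
C=[W(*p,.018) for p in [(510,101),(737,206),(568,584),(341,484)]]
buf=W(237,358,.012)
L=[(0,0),(.222,-.05),(.13,.167)];M=[pin,post,foot]
T=lambda q,l:np.array([q[0]+np.cos(q[2])*l[0]-np.sin(q[2])*l[1],q[1]+np.sin(q[2])*l[0]+np.cos(q[2])*l[1]])
f=lambda q:np.concatenate([T(q,l)-m[:2] for l,m in zip(L,M)])
s=least_squares(f,[pin[0],pin[1],.4]);q=s.x
LB=[(.175,.095),(.175,-.025),(-.025,-.025),(-.025,.095)]
b=least_squares(lambda b:np.concatenate([T(b,l)-m[:2] for l,m in zip(LB,C)]),[*q[:2],q[2]-.9]).x
inv=lambda q,p:R.from_euler('z',-q[2]).as_matrix()[:2,:2]@(np.array(p)[:2]-q[:2])
if __name__=="__main__":
    print("pin,post,peg,foot",pin,post,peg,foot)
    print("fit",q,"res mm",s.fun*1e3);print("board",b,"rel",b[2]-q[2])
    d=inv(q,peg)-np.array([.222,-.05]);print("peg rel",d,np.hypot(*d),"button",np.arctan2(-d[0],-d[1]))
    print("buffer tip in fitting",inv(q,buf))
    for x in (.14,.15): print("edge start",T(b,(x,-.025)),"home",T(q,(x,-.025)))
E
python3 fit.py
```

```text
pin,post,peg,foot [ 0.41257761 -0.2540023   0.028     ] [ 0.63395001 -0.20032766  0.02      ] [ 0.64092427 -0.25189537  0.053     ] [ 0.45517736 -0.04837133  0.005     ]
fit [ 0.41282442 -0.25468264  0.46090668] res mm [ 0.24681669 -0.68034792 -0.05335162 -0.40067012 -0.19346508  1.08101804]
board [ 0.41142404 -0.2548362  -0.40171866] rel -0.8626253350629287
peg rel [-0.01646279 -0.04895334] 0.051647394800146115 button 0.3244141251666525
buffer tip in fitting [0.12852422 0.10070628]
edge start [ 0.53050367 -0.33258606] home [ 0.54933438 -0.21480743]
edge start [ 0.53970757 -0.33649607] home [ 0.55829087 -0.21035983]
```

```bash
cat > go.py <<'E'
import sys
from fit import *
def state():
    s=r.get_state();q=s['eef_rot'];M=R.from_quat([q[1],q[2],q[3],q[0]]).as_matrix()
    return s,s['position'],M
def plan(x,y,z,head=None):
    s,p,M=state();d=M.T@(np.array([x,y,z])-p)*1e3
    h=np.arctan2(M[1,0],M[0,0]);t=None if head is None else -((head-h+np.pi)%(2*np.pi)-np.pi)
    print("shift",d.round(1),"turn",t,"now",p.round(4),"head",round(h,4),"F",s['ft_force'].round(1),"t",s['time_s'])
def rep():
    s,p,M=state();print("tcp",p.round(4),"head",round(np.arctan2(M[1,0],M[0,0]),4),"F",s['ft_force'].round(2),"t",s['time_s'])
E
python3 - <<'E'
from go import *
P=lambda u,v,z:ray("top",u*.64,v*.64,z).round(3)
print("dec",P(213,300,.0),"dectop",P(178,282,.25),"jig",P(276,318,.05),"cork",P(262,375,.07),"edge",P(300,412,0),"stand",P(308,190,.1))
tb=W(515,345,.02);print("tumbler board frame",inv(b,tb))
plan(.30,.15,.404)
c=(.158,-.025-.011-.03);a=T(b,c);print("approach",a)
S,p,M=state()
print("leg2",(M.T@(np.append(a,.404)-[.30,.15,.404])*1e3).round(1),"turn",1.62)
E
```

```text
dec [0.531 0.253 0.   ] dectop [0.532 0.245 0.25 ] jig [0.496 0.125 0.05 ] cork [0.394 0.142 0.07 ] edge [0.328 0.082 0.   ] stand [0.72  0.071 0.1  ]
tumbler board frame [0.06869254 0.04523334]
shift [-229.4 -330.3    0.5] turn None now [0.1992 0.5394 0.4042] head 2.7878 F [ 0.2 -0.1 -0.5] t 0.15
approach [ 0.53103967 -0.37736008]
leg2 [-3.994e+02 -4.147e+02  3.000e-01] turn 1.62
```

```bash
H="python3 -m handwheel"
$H '[-23,-33,0,0,0,-23,-33,0,0,0,-23,-33,0,0,0,-23,-33,0,0,0,-23,-33,0,0,0]'
$H '[-23,-33,0,0,0,-23,-33,0,0,0,-23,-33,0,0,0,-23,-33,0,0,0,-23,-33,0,0,0,0,0,0,0,0]'
$H '[-28.5,-29.6,0,0,0,-28.5,-29.6,0,0,0,-28.5,-29.6,0,0,0,-28.5,-29.6,0,0,0,-28.5,-29.6,0,0,0,-28.5,-29.6,0,0,0,-28.5,-29.6,0,0,0]'
$H '[-28.5,-29.6,0,0,0,-28.5,-29.6,0,0,0,-28.5,-29.6,0,0,0,-28.5,-29.6,0,0,0,-28.5,-29.6,0,0,0,-28.5,-29.6,0,0,0,-28.5,-29.6,0,0,0]'
$H '[0,0,0,0.18,0,0,0,0,0.18,0,0,0,0,0.18,0,0,0,0,0.18,0,0,0,0,0.18,0]'
$H '[0,0,0,0.18,0,0,0,0,0.18,0,0,0,0,0.18,0,0,0,0,0.18,0,0,0,0,0,0]'
python3 - <<'E'
from go import *
a=T(b,(.158,-.066));plan(*a,.181,b[2]+np.pi/2)
E
```

```text
time_s: 0.78
position: [0.25, 0.3435, 0.4045]
eef_rot: [-0.0, 0.176, 0.984, -0.0]
ft_force: [1.2, 0.0, 0.6]
gripper_width: -0.0
gripper_force: 0.0
time_s: 1.52
position: [0.301, 0.1483, 0.4047]
eef_rot: [0.0, 0.178, 0.984, -0.0]
ft_force: [0.7, -0.8, 0.2]
gripper_width: -0.0001
gripper_force: 0.0
time_s: 2.4
position: [0.4167, -0.114, 0.4046]
eef_rot: [-0.0, 0.176, 0.984, 0.0]
ft_force: [0.3, 0.6, 0.1]
gripper_width: -0.0004
gripper_force: 0.0
time_s: 3.28
position: [0.5327, -0.3772, 0.4043]
eef_rot: [-0.0, 0.176, 0.984, 0.0]
ft_force: [-0.8, -0.9, 0.5]
gripper_width: 0.0004
gripper_force: 0.0
time_s: 3.9
position: [0.5323, -0.3759, 0.4042]
eef_rot: [-0.0, 0.589, 0.808, 0.0]
ft_force: [0.0, 0.4, -0.4]
gripper_width: -0.0004
gripper_force: 0.0
time_s: 4.53
position: [0.5321, -0.3761, 0.4043]
eef_rot: [-0.0, 0.834, 0.552, -0.0]
ft_force: [-0.4, -0.7, -0.5]
gripper_width: -0.0001
gripper_force: 0.0
shift [ -1.7  -0.4 223.3] turn 0.0003191184310953332 now [ 0.5321 -0.3761  0.4043] head 1.1694 F [-0.4 -0.7 -0.5] t 4.525
```

```bash
H="python3 -m handwheel"
$H '[-1.7,0,44,0,0,0,0,44,0,0,0,0,44,0,0,0,0,44,0,0,0,0,30,0,0,0,0,17,0,0,0,0,0,0,0]'
$H '[6,0,0,0,0,6,0,0,0,0,6,0,0,0,0,4,0,0,0,0,0,0,0,0,0]'
python3 - <<'E'
from go import *
import cv2
im=r.grab_frame("top")[:,:,::-1]
cv2.imwrite("pics/t1.png",cv2.resize(im[152:252,220:353],None,fx=6,fy=6,interpolation=cv2.INTER_CUBIC))
rep();s,p,M=state();print("tcp in board",inv(b,p))
E
```

```text
time_s: 5.4
position: [0.5308, -0.3781, 0.181]
eef_rot: [-0.001, 0.834, 0.552, -0.0]
ft_force: [0.3, -0.1, 1.2]
gripper_width: 0.0003
gripper_force: 0.0
time_s: 6.02
position: [0.5395, -0.3579, 0.1819]
eef_rot: [0.0, 0.834, 0.551, -0.0]
ft_force: [-1.4, 0.1, 0.0]
gripper_width: -0.0001
gripper_force: 0.0
tcp [ 0.5394 -0.3581  0.1818] head 1.1681 F [-0.55 -0.12 -0.37] t 6.075
tcp in board [ 0.15813477 -0.04499197]
```

View pics/t1.png

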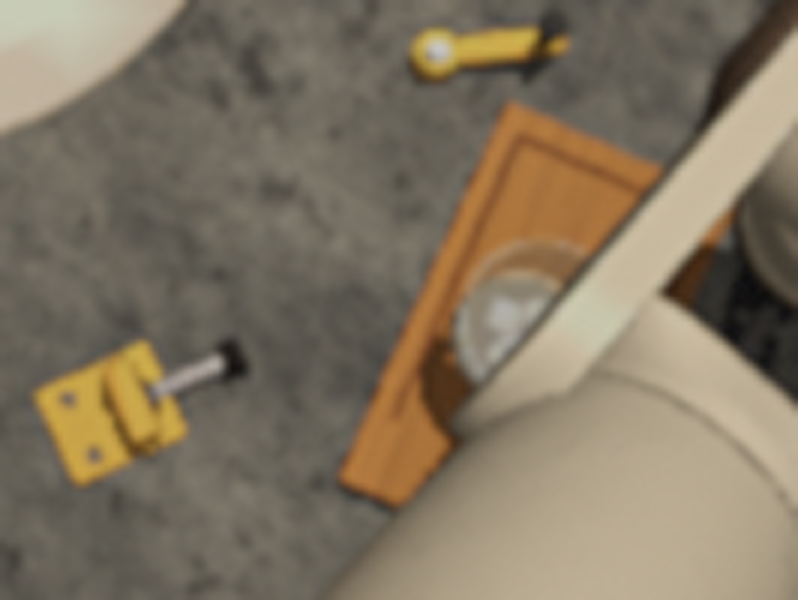

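```bash
H="python3 -m handwheel"
$H '[4,0,0,0,0,3,0,0,0,0,1,0,0,0,0,1,0,0,0,0,1,0,0,0,0]'
$H '[2.38,0.5,0,-0.015,0,2.38,0.5,0,-0.015,0,4.76,1,0,-0.03,0,4.76,1,0,-0.03,0,4.76,1,0,-0.03,0]'
$H '[4.76,1,0,-0.03,0,4.76,1,0,-0.03,0,4.76,1,0,-0.03,0,4.76,1,0,-0.03,0,4.76,1,0,-0.03,0]'
python3 - <<'E'
from go import *
rep();s,p,M=state();print("tcp in fitting polar",np.hypot(*inv(q,p)),np.arctan2(*inv(q,p)[::-1]),inv(q,p))
E
```

```text
time_s: 6.7
position: [0.5433, -0.349, 0.1817]
eef_rot: [0.0, 0.834, 0.551, -0.0]
ft_force: [0.3, 0.2, 0.6]
gripper_width: -0.0
gripper_force: 0.0
time_s: 7.32
position: [0.5538, -0.3322, 0.1817]
eef_rot: [0.0, 0.799, 0.601, -0.0]
ft_force: [-0.2, -2.0, 0.0]
gripper_width: -0.0002
gripper_force: 0.9
time_s: 7.95
position: [0.5639, -0.3102, 0.1817]
eef_rot: [0.0, 0.752, 0.659, -0.0]
ft_force: [-0.0, -2.1, -0.7]
gripper_width: -0.0
gripper_force: 1.0
tcp [ 0.5639 -0.3102  0.1817] head 1.4398 F [-0.   -2.07 -0.7 ] t 7.95
tcp in fitting polar 0.16090886712349356 -0.8129303339880065 [ 0.11060442 -0.11686884]
```

```bash
H="python3 -m handwheel"
$H '[4.76,1,0,-0.03,0,4.76,1,0,-0.03,0,4.76,1,0,-0.03,0,4.76,1,0,-0.03,0,4.76,1,0,-0.03,0,4.76,1,0,-0.03,0,4.76,1,0,-0.03,0,4.76,1,0,-0.03,0]'
$H '[4.76,1,0,-0.03,0,4.76,1,0,-0.03,0,4.76,1,0,-0.03,0,4.76,1,0,-0.03,0,4.76,1,0,-0.03,0,4.76,1,0,-0.03,0,2.38,0.5,0,-0.015,0,2.38,0.5,0,-0.015,0]'
python3 - <<'E'
from go import *
import cv2
rep();s,p,M=state();print("tcp in fitting",inv(q,p))
im=r.grab_frame("side")[:,:,::-1]
u=proj("side",[.5,-.2,.03]).astype(int);print(u)
x,y=u-[66,50];cv2.imwrite("pics/s1.png",cv2.resize(im[y:y+100,x:x+133],None,fx=6,fy=6,interpolation=cv2.INTER_CUBIC))
E
```

```text
time_s: 8.95
position: [0.5728, -0.2724, 0.1817]
eef_rot: [0.0, 0.668, 0.745, -0.0]
ft_force: [1.1, -2.0, -0.1]
gripper_width: -0.0002
gripper_force: 1.0
time_s: 9.95
position: [0.5731, -0.2386, 0.1817]
eef_rot: [0.0, 0.586, 0.81, -0.0]
ft_force: [0.4, -1.4, 0.2]
gripper_width: -0.0001
gripper_force: 1.0
tcp [ 0.5731 -0.2386  0.1817] head 1.8886 F [ 0.37 -1.39  0.17] t 9.95
tcp in fitting [ 0.15069321 -0.05688501]
[270 224]
```

View pics/s1.png

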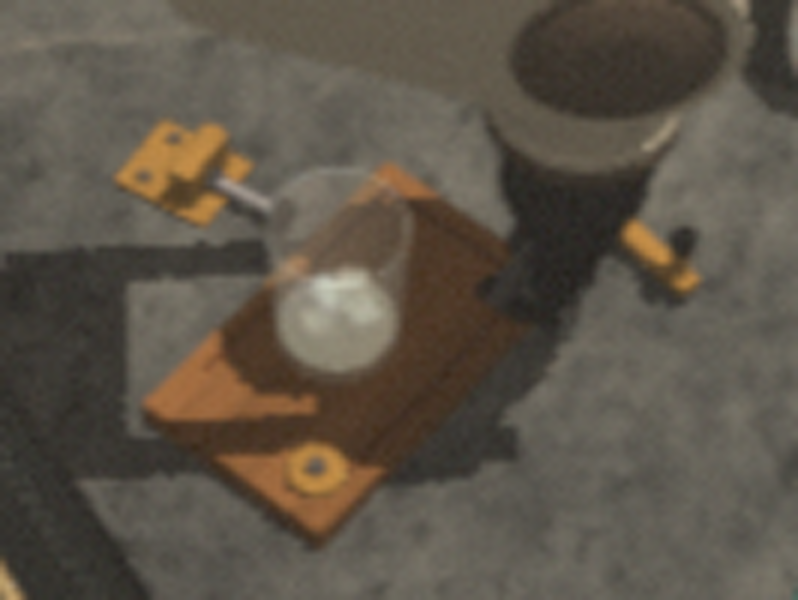

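The side crop shows the board about 0.14 rad short of home. The tumbler stands at (340,320), the finger is at the edge and the button bar is untouched at (660,255). I'll creep on now.

```bash
H="python3 -m handwheel"
$H '[2.38,0.5,0,-0.015,0,2.38,0.5,0,-0.015,0,2.38,0.5,0,-0.015,0,2.38,0.5,0,-0.015,0,2.38,0.5,0,-0.015,0,1.2,0.25,0,-0.008,0]' | grep force
$H '[0.95,0.2,0,-0.006,0,0.95,0.2,0,-0.006,0,0,0,0,0,0]' | grep ft
$H '[0.95,0.2,0,-0.006,0,0.95,0.2,0,-0.006,0,0,0,0,0,0]' | grep ft
python3 - <<'E'
from go import *
rep()
E
```

```text
ft_force: [1.7, -2.0, -0.6]
gripper_force: 1.1
ft_force: [0.6, -0.1, -0.5]
ft_force: [1.0, -0.7, 0.8]
tcp [ 0.5704 -0.2216  0.1817] head 1.995 F [ 1.04 -0.69  0.83] t 11.5
```

```bash
H="python3 -m handwheel"
$H '[0.95,0.2,0,-0.006,0,0.95,0.2,0,-0.006,0,0,0,0,0,0]' | grep ft
$H '[0.95,0.2,0,-0.006,0,0,0,0,0,0]' | grep ft
$H '[0.95,0.2,0,-0.006,0,0,0,0,0,0]' | grep ft
$H '[0.95,0.2,0,-0.006,0,0,0,0,0,0]' | grep ft
python3 - <<'E'
from go import *
rep()
E
```

```text
ft_force: [0.4, -0.7, 0.9]
ft_force: [1.4, -0.0, 0.3]
ft_force: [1.7, -0.3, -0.3]
ft_force: [1.3, -1.2, -1.3]
tcp [ 0.5693 -0.2169  0.1817] head 2.025 F [ 1.32 -1.21 -1.26] t 12.625
```

```bash
H="python3 -m handwheel"
$H '[0.95,0.2,0,-0.006,0,0.95,0.2,0,-0.006,0,0,0,0,0,0]' | grep ft
$H '[0.95,0.2,0,-0.006,0,0,0,0,0,0]' | grep ft
$H '[0.95,0.2,0,-0.006,0,0,0,0,0,0]' | grep ft
$H '[0.95,0.2,0,-0.006,0,0,0,0,0,0]' | grep ft
python3 - <<'E'
from go import *
rep()
E
```

```text
ft_force: [1.5, -2.5, 0.3]
ft_force: [3.5, -3.3, -1.4]
ft_force: [5.7, -5.5, -3.3]
ft_force: [8.1, -8.8, -4.0]
tcp [ 0.5685 -0.2128  0.182 ] head 2.0548 F [ 8.13 -8.77 -3.95] t 13.75
```

```bash
H="python3 -m handwheel"
$H '[0,0,0,0,0,0,0,0,0,0,0,0,0,0,0,0,0,0,0,0]' | grep ft
$H '[0,0,0,0,0,0,0,0,0,0,0,0,0,0,0,0,0,0,0,0]' | grep ft
$H '[0,0,0,0,0,0,0,0,0,0]' | grep -E "ft|time"
python3 - <<'E'
from go import *
rep()
E
```

```text
ft_force: [7.6, -7.9, -4.1]
ft_force: [7.3, -8.1, -3.1]
time_s: 15.0
ft_force: [7.3, -8.1, -3.2]
tcp [ 0.5685 -0.2128  0.182 ] head 2.0546 F [ 7.34 -8.06 -3.25] t 15.0
```

```bash
H="python3 -m handwheel"
$H '[-0.5,-0.1,0,0,0,-0.5,-0.1,0,0,0,-0.5,-0.1,0,0,0,-0.5,-0.1,0,0,0,-0.5,-0.1,0,0,0,-0.5,-0.1,0,0,0,-0.5,0,0,0,0,-0.5,0,0,0,0]' | grep ft
$H '[-1,0,0,0,0,-2,0,0,0,0,-4,0,0,0,0,-6,0,0,0,0,-6,0,0,0,0,-6,0,0,0,0]' | grep ft
$H '[0,0,-30,0,0,0,0,-40,0,0,0,0,-40,0,0,0,0,-20,0,0,0,0,0,0,0]' | grep -E "ft|pos"
python3 - <<'E'
from go import *
import cv2
th=.324;g=T(q,(.222-.052*np.sin(th)+.04*np.cos(th),-.05-.052*np.cos(th)-.04*np.sin(th)))
plan(*g,.200,q[2]+np.arctan2(np.sin(th),-np.cos(th)))
im=r.grab_frame("side")[:,:,::-1]
x,y=204,174;cv2.imwrite("pics/s2.png",cv2.resize(im[y:y+100,x:x+133],None,fx=6,fy=6,interpolation=cv2.INTER_CUBIC))
E
```

```text
ft_force: [-0.3, 0.6, 0.4]
ft_force: [-0.6, 0.1, 0.6]
position: [0.5813, -0.2385, 0.3132]
ft_force: [0.3, 0.8, -1.1]
shift [-53.3  83.9 113.5] turn -1.223760297740876 now [ 0.5813 -0.2385  0.3132] head 2.0547 F [ 0.3  0.8 -1.1] t 17.375
```

View pics/s2.png

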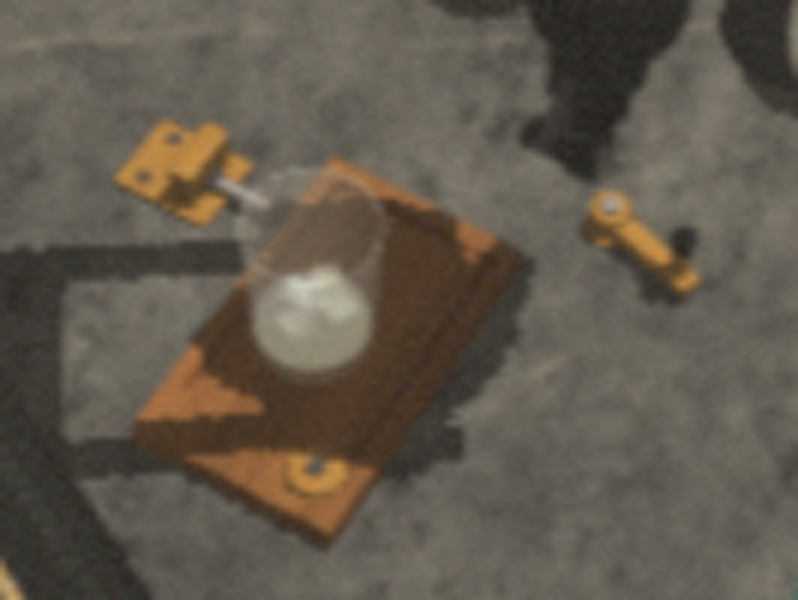

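The side crop shows the board near the buffer with the tumbler upright at (312,320). The button bar runs from the post at (610,205) to the end at (690,280), still open. Next: move behind the peg.

```bash
H="python3 -m handwheel"
$H '[-18,28,0,0,0,-18,28,0,0,0,-17.3,27.9,0,0,0,0,0,0,0,0]' | grep pos
$H '[0,0,0,-0.175,0,0,0,0,-0.175,0,0,0,0,-0.175,0,0,0,0,-0.175,0,0,0,0,-0.175,0,0,0,0,-0.175,0,0,0,0,-0.174,0,0,0,0,0,0]' | grep pos
$H '[0,0,35,0,0,0,0,35,0,0,0,0,28,0,0,0,0,15,0,0,0,0,0,0,0]' | grep -E "pos|ft"
python3 - <<'E'
from go import *
import cv2
th=.324;g=T(q,(.222-.052*np.sin(th)+.019*np.cos(th),-.05-.052*np.cos(th)-.019*np.sin(th)))
plan(*g,.200,q[2]+np.arctan2(np.sin(th),-np.cos(th)))
im=r.grab_frame("side")[:,:,::-1]
x,y=234,164;cv2.imwrite("pics/s3.png",cv2.resize(im[y:y+100,x:x+133],None,fx=6,fy=6,interpolation=cv2.INTER_CUBIC))
E
```

```text
position: [0.6814, -0.2463, 0.3089]
position: [0.6796, -0.2464, 0.3106]
position: [0.6798, -0.2463, 0.1978]
ft_force: [-0.3, -0.4, 0.2]
shift [20.3 -0.6 -2.1] turn -0.001741914291548241 now [ 0.6798 -0.2463  0.1978] head -3.0064 F [-0.3 -0.4  0.2] t 19.55
```

View pics/s3.png

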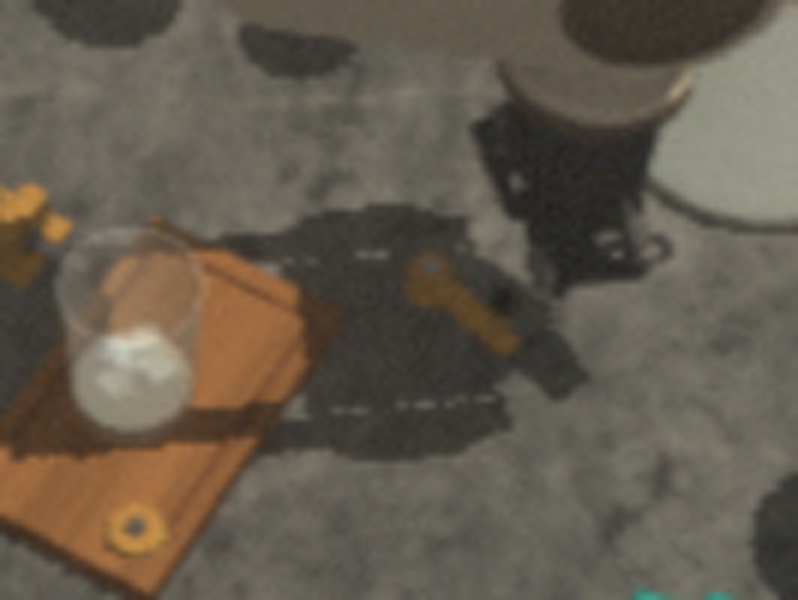

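The fingers stand behind the peg, with tips near (580,280) and the cap at (505,297). I'll push along the arc.

```bash
H="python3 -m handwheel"
$H '[6,0,0,0,0,6,0,0,0,0,4,0,0,0,0,2.5,0,-1,0,0,1.5,-0.5,-1,0,0]' | grep ft
$H '[2.6,-0.8,0,0.05,0,5.3,-1.5,0,0.1,0,5.3,-1.5,0,0.1,0,5.3,-1.5,0,0.1,0]' | grep ft
$H '[5.3,-1.5,0,0.1,0,5.3,-1.5,0,0.1,0,5.3,-1.5,0,0.1,0,5.3,-1.5,0,0.1,0]' | grep ft
python3 - <<'E'
from go import *
s,p,M=state();v=inv(q,p)-np.array([.222,-.05]);rep()
h=np.arctan2(M[1,0],M[0,0])-q[2];t=np.array([np.cos(h),np.sin(h)]);n=np.array([t[1],-t[0]])
print("tool frame rel post (want -18,-52):",v@t*1e3,v@n*1e3,"theta by heading",(np.pi-h)%(2*np.pi))
E
```

```text
ft_force: [-0.3, -0.0, -0.1]
ft_force: [1.7, -2.0, -0.4]
ft_force: [0.4, -1.3, -0.5]
tcp [ 0.6201 -0.2533  0.2009] head 2.5254 F [ 0.41 -1.26 -0.55] t 21.225
tool frame rel post (want -18,-52): -19.13146214619841 -50.89463637539105 theta by heading 1.0770793215298204
```

```bash
H="python3 -m handwheel"
$H '[5.3,-1.5,0,0.1,0,5.3,-1.5,0,0.1,0,5.3,-1.5,0,0.1,0,5.3,-1.5,0,0.1,0]' | grep ft
$H '[2.6,-0.8,0,0.05,0,0,0,0,0,0]' | grep ft
$H '[1.3,0,0,0,0,0,0,0,0,0]' | grep ft
python3 - <<'E'
from go import *
s,p,M=state();v=inv(q,p)-np.array([.222,-.05]);rep();print(inv(q,p))
h=np.arctan2(M[1,0],M[0,0])-q[2];t=np.array([np.cos(h),np.sin(h)]);n=np.array([t[1],-t[0]])
print(v@t*1e3,v@n*1e3,"theta by heading",(np.pi-h)%(2*np.pi))
E
```

```text
ft_force: [1.1, -2.2, -0.4]
ft_force: [0.1, 0.5, 1.0]
ft_force: [0.5, -0.5, 0.2]
tcp [ 0.5982 -0.24    0.2008] head 2.0796 F [ 0.46 -0.45  0.23] t 22.225
[ 0.17256918 -0.06926273]
-16.876395720962805 -50.2955886487304 theta by heading 1.5229478745682852
```

Back off, lift, and look.

```bash
H="python3 -m handwheel"
$H '[-3,0,0,0,0,-6,0,0,0,0,-15,0,0,0,0,0,0,-40,0,0,0,0,-45,0,0,0,0,-45,0,0,0,0,0,0,0]' | grep -E "ft|pos"
$H '[-50,0,0,0,0,-50,0,0,0,0,-50,0,0,0,0,-50,0,0,0,0,0,0,0,0,0]' | grep -E "ft|pos"
python3 - <<'E'
from go import *
import cv2
im=r.grab_frame("top")[:,:,::-1];im2=r.grab_frame("side")[:,:,::-1]
a=cv2.resize(im[152:252,220:353],None,fx=4,fy=4,interpolation=cv2.INTER_CUBIC)[:, :400]
c=cv2.resize(im2[174:274,204:304],None,fx=4,fy=4,interpolation=cv2.INTER_CUBIC)
cv2.imwrite("pics/f.png",np.hstack([a,c]))
E
```

```text
position: [0.6104, -0.2619, 0.3349]
ft_force: [0.5, 0.1, -0.5]
position: [0.7076, -0.4395, 0.3263]
ft_force: [0.1, 1.1, 0.3]
```

View pics/f.png

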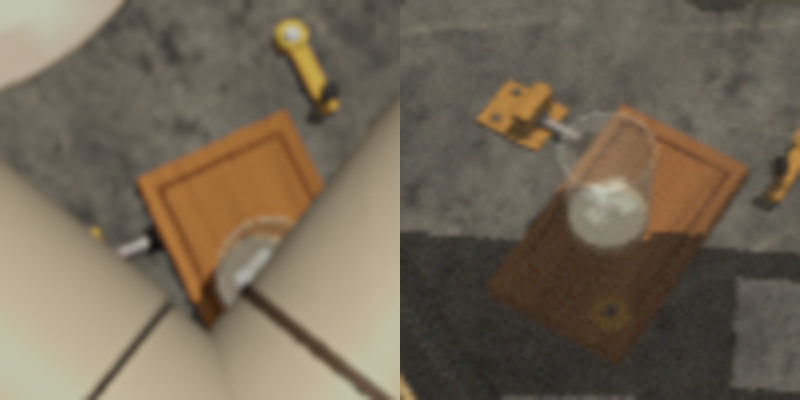

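```bash
python3 - <<'E'
from go import *
V=lambda u,v,z: ray("top",(u+.5)/4+219.5,(v+.5)/4+151.5,z)
d=inv(q,V(329,88,.053))-np.array([.222,-.05]);print(d,np.hypot(*d),np.arctan2(-d[0],-d[1]))
d=inv(q,V(335,104,.019))-np.array([.222,-.05]);print("bar end",d,np.arctan2(-d[0],-d[1]))
A,B=V(285,110,.018),V(140,182,.018);e=(B-A)[:2];print(np.hypot(*e),"rel",np.arctan2(e[1],e[0])-np.pi/2-q[2],inv(q,A),inv(q,B))
E
```

```text
[-0.05022964 -0.00228027] 0.05028137134163366 1.5254304943302657
bar end [-0.05949981 -0.00647706] 1.4623647929588504
0.11733487571451574 rel 0.028127247960043733 [ 0.17386887 -0.02190756] [0.170569  0.0953809]
```

The left half of the picture shows the button along the board's edge, with the post at (291,33) and the peg at (329,88). It measures about 1.5 rad, the board is at 0.03 rad, and the tumbler is upright.

```bash
python3 -c "
from bench import r
print(r.get_state()['time_s'],r.close_job())"
```

```text
the job is handed in; nothing more can be done
23.825 None
```

I handed the job in at 23.8 s with no verdict returned: the board was held on the buffer for 1.25 s at roughly 10 N (estimated from wrist force), the button then turned to about 1.5 rad, the board measured 0.03 rad from home, and the tumbler still standing.

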